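# Turn over the bowl's drying marker

## Robot

A 7-joint arm with a two-finger parallel gripper is mounted at the origin on the work surface. World frame = base frame: x ahead of the robot, y to its left, z up, the work surface at z = 0. Lengths are in m, angles in rad, forces in N, time in s.
With the tool pointing down it reaches from about 0.4 to 0.875 m from the base axis. Payload 19.3 kg.
Tool frame: the origin (TCP) lies on the centre line of the jaws, within the pads' length; the fingertips stand 14 mm ahead of it and the grasp point (between the pads) lies 5 mm behind it; x points along the fingers, y is the direction in which the jaws open and shut, and the axes are right-handed (so a half turn about x gives the same grasp; the last joint's range is limited). The gripper opens to 85 mm and grips with 20 to 120 N. Pads are 22 mm wide; open, the fingers measure 114 mm over their backs; the gripper's body (76 mm by 85 mm) begins 54 mm behind the grasp point. The pads swing forward as they close: fully open they stand 13 mm farther back than shut.
Start: joints at [1.238, 0.521, -0.036, 1.599, 0.021, 1.021, -0.113], TCP at [0.162, -0.604, 0.245] pointing down, gripper open.
Joint ranges: [-2.91, 2.91], [-0.3, 2.13], [-1.5, 1.42], [0.17, 2.43], [-1.26, 4.41], [0.16, 1.93], [-2.52, 2.52]. Speed limits (rad/s): [1.89, 1.89, 2.39, 2.39, 3.01, 3.01, 3.01].

## Interface

Orientations are given as [roll, pitch, yaw] about the fixed x, y, z axes, in that order (R = Rz(yaw) Ry(pitch) Rx(roll)).
In Python, from workcell import monitor, optics, bot gives the robot as it stands.
- The arm moves only by the tool arm_command, never from a script. Its arguments are lists of equal length, an entry for each row: "delta_pos": the shift along the tool's x, y, z as a fraction of full scale, a list of three; "rotation": the turn, a rotation vector about the tool's x, y, z as a fraction of full scale, a list of three. In form: {"delta_pos": [[dx, dy, dz], ...], "rotation": [[wx, wy, wz], ...]}. A call has 1 to 10 rows; each row shifts and turns the pose as measured when the row begins, along the tool's axes as they then stand; what a row does not reach is not made up. Full scale, the value 1, is 30 mm for a shift and 6 degrees for a turn. A row lasts 1/10 s, in which the tool goes at most 50 mm and 8.59 degrees, less where a joint would pass 70% of its speed; a pose out of reach is approached as far as the arm can. A call with a number of a shift or a turn outside -1 to 1 is refused whole. A call with a gripper value outside its range is refused whole. "gripper" is the closure, from -1 (fully open) to 1 (shut), so that 0 is half open, set as the call begins (left out, the last holds). The fingers move at their own pace and stop on an object; "grip_force" is the grip in N (left out, the last holds). Time passes only in rows, so rows that do not move let the fingers close. It gives the time, the measured TCP pose, the force and the opening at its end, in the units of the state.
- monitor.observe(): the state, without advancing time (a new reading comes with each control period).
- optics.grab_frame(name): name is "side" or "top"; returns the picture (384x512x3 uint8, red, green, blue); there is no depth.
- optics.camera_params(name): a dict with "fx", "fy", "cx", "cy" (pixels), "origin" and "rotation" of the camera in the world. Camera axes: x right, y down, z forward; pixel columns grow to the right and rows downward; lengths in m; the calibration is good to about 2 mm. A picture is of the moment at which its call begins. camera_params takes no time and is no camera call.
- bot.job_done(): hands the job in, once; it reports no verdict.
The state is a dict: "clock": time; "qpos": joint angles; "qd": joint speeds; "joint_efforts": joint torques, N m; "position": TCP position; "tool_rot": TCP orientation; "force": force on the tool from outside, world axes, zero at the start; "moment": the same for the moment, N m; "grip_width": finger opening in m.
Only numpy, scipy, OpenCV 4.12 (cv2) and the standard library are available. Lean on these libraries where they do the work, as an engineer would, in place of code of your own. Each camera call takes 0.05 s, during which the arm holds its last target. There are 200 camera calls.

## Task

Two drying markers stand side by side, each a board with a hinged wooden paddle and a pot at its far end. The bowl is dry: with a fingertip, push the paddle of the bowl's marker up and over its hinge, from the left to the right, so that it lies flat there showing its other face, without flinging it or forcing it. Leave the vase's marker as it is, and the pots, the jar and the spatula where they stand.

Things in the scene. Friction and masses are not known exactly. Their poses are not given: they have to be found in the camera images.
- bowl_paddle (a joint): hinge of the bowl marker's paddle: 0 = flat to the left of the hinge, seen from the robot (start; face with one round inlay up), 1.57 = upright, 3.14 = flat to the right (face with two bars up); hard stops at both ends. About 60 g, damped, no spring: let go before upright it sinks back to 0; let go 20 degrees or more past upright it sinks by itself to 3.14 within about 3 s
- bowl_edge (a point): middle of the free edge of the bowl's paddle, a wooden plate 8 mm thick (point at half thickness), 64 mm wide along the hinge, free edge 95 mm from the hinge axis; moves with it. At the start 65 mm above the table, 45 mm out past the board's left side; below the paddle it is open for 48 mm in from the edge, then comes a 14 mm thick rest dowel
- bowl_hinge (a point): middle of the hinge axis of the bowl's paddle, 65 mm above the table, on the fixed board. x runs along the hinge axis, away from the robot to the pot; y points left, to where the paddle lies at the start (it is to be flipped to -y); z up. Two thin steel uprights hold the axis (outer faces 86 mm apart, tops 76 mm above the table)
- bowl_marker: fixed wooden board of the bowl's marker, 275 mm (x) by 100 mm, 18 mm thick; origin on the table right below the hinge, axes as bowl_hinge; it runs from x = -55 mm to x = +220 mm. The bowl stands on it at x = +160 mm. Pushing the paddle's edge level towards the hinge only binds: get under the edge and rise with it
- vase_paddle (a joint): the same hinge on the vase's marker, identical in size; 0 = flat to the left. To be left at 0
- vase_marker: fixed board of the vase's marker, identical; origin on the table below its hinge, axes likewise
- bowl: terracotta bowl, 110 mm across, 58 mm high, loose on the far end of its marker's board; origin at the centre of its underside, 18 mm above the table
- vase: terracotta bottle vase, 80 mm across, 120 mm high, loose on the far end of the other marker's board; origin at the centre of its underside
- jar: white glaze jar, 56 mm across, 75 mm high, loose on the table between the pots; origin at the centre of its underside
- spatula: loose spatula lying on the table to the robot's right, away from the work; origin under its middle
Things that resemble listed ones, but are neither listed nor needed, are in the scene too. Leave any black or green look-alike of the bowl alone.

How it is judged:
By the outcome, as a careful person would: the job done as asked, in the order asked, and still so for the second after the job is handed in, with the robot touching nothing.
It also fails if it takes over 45 s, if anything falls off the work surface, if the arm or the gripper's body presses on something with over 40 N, if the wrist force passes 120 N, or if a joint passes its speed limit or range.

## Working session

There is one attempt and no reset: what is moved stays moved. The work goes in short steps, Python scripts to look and compute and a tool call to move; the robot and the scene stay as the last step left them, time stands still between calls to the robot, and variables do not carry over. Pictures are saved under pics/ and viewed, about 8 in all and at most 12, crops included, and the job is handed in when it is done.

Besides the shell and the picture viewer there is one more tool, called after "Emit:" as a command line: name --argument value ..., lists and objects as JSON in quotes. arm_command: Moves the arm, as the interface text tells. Its arguments: {"type":"object","properties":{"delta_pos":{"type":"array","items":{"type":"array","items":{"type":"number"}}},"rotation":{"type":"array","items":{"type":"array","items":{"type":"number"}}},"gripper":{"type":"number"},"grip_force":{"type":"number"}},"required":["delta_pos","rotation"]}

```bash
mkdir -p pics; python3 - <<'E'
from workcell import monitor, optics, bot
import cv2,json
s=monitor.observe();print({k:s[k] for k in("clock","position","tool_rot","force","grip_width")})
for n in("top","side"):
    im=optics.grab_frame(n);cv2.imwrite(f"pics/{n}0.png",im[:,:,::-1]);p=optics.camera_params(n);print(n,p)
E
```

```text
{'clock': 0.0, 'position': array([ 0.1622266 , -0.60324321,  0.24470745]), 'tool_rot': array([-1.48210895,  1.56960932,  1.92224104]), 'force': array([-0.35383614,  0.35890798, -0.10232689]), 'grip_width': 0.08567714713199488}
top {'fx': 356.0582693102547, 'fy': 356.0582693102547, 'cx': 251.66821621561377, 'cy': 181.92706805187865, 'origin': array([ 0.43029736, -0.0725839 ,  0.95018995]), 'rotation': array([-2.92562882,  0.00608913, -1.56057257])}
side {'fx': 435.7929869740908, 'fy': 435.7929869740908, 'cx': 261.87937606814324, 'cy': 198.1236362421805, 'origin': array([ 0.55740712, -0.74310967,  0.83461794]), 'rotation': array([-2.40795554, -0.01420817, -0.09185232])}
```

View pics/top0.png

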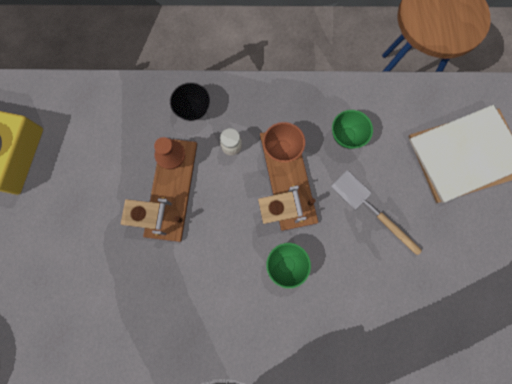

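View pics/side0.png

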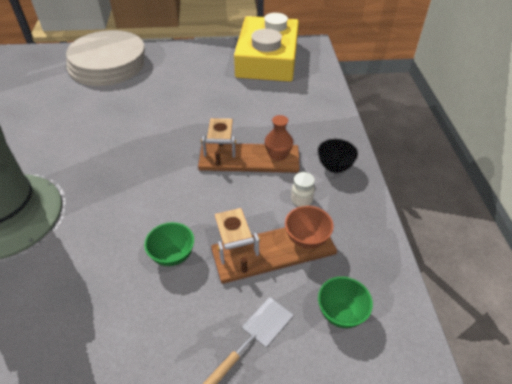

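Candidates, top view: the terracotta bowl (284,142) on the right-hand marker is the target. The others are the vase on the left marker (170,152), the black bowl (190,101) and the green bowls (352,129) and (288,265). The target paddle is at (278,208), and the vase's paddle at (141,214) is to be left alone. Next comes one close crop plus measurements.

```bash
cat > h.py <<'E'
import numpy as np,cv2
from scipy.spatial.transform import Rotation as R
from workcell import monitor, optics, bot
def rot(r): return R.from_euler('xyz',r).as_matrix()
def ray(n,u,v,z):
    p=optics.camera_params(n);d=rot(p['rotation'])@[(u-p['cx'])/p['fx'],(v-p['cy'])/p['fy'],1];o=np.array(p['origin'])
    return o+d*(z-o[2])/d[2]
def proj(n,P):
    p=optics.camera_params(n);c=rot(p['rotation']).T@(np.array(P)-p['origin'])
    return np.array([p['fx']*c[0]/c[2]+p['cx'],p['fy']*c[1]/c[2]+p['cy']])
E
python3 - <<'E'
from h import *
for n,(x0,y0,x1,y1) in dict(top=(250,115,330,240),side=(200,195,350,290)).items():
    im=cv2.imread(f"pics/{n}0.png");hsv=cv2.cvtColor(im,cv2.COLOR_BGR2HSV)
    c=hsv[y0:y1,x0:x1]
    px=(212,230)if n=="side" else (265,208)
    for q in ([(224,226),(245,220),(270,262)] if n=="side" else [(266,208),(288,206),(285,180),(284,140)]): print(n,q,hsv[q[1],q[0]])
    m=cv2.inRange(hsv,(8,60,140),(25,150,255));m2=np.zeros_like(m);m2[y0:y1,x0:x1]=m[y0:y1,x0:x1]
    cs,_=cv2.findContours(m2,0,2);k=max(cs,key=cv2.contourArea);b=cv2.boxPoints(cv2.minAreaRect(k))
    print(n,cv2.contourArea(k),b.round(1).tolist());print([ray(n,u,v,.069).round(4).tolist() for u,v in b])
    cv2.imwrite(f"pics/{n}c.png",cv2.resize(im[y0:y1,x0:x1],None,fx=4,fy=4,interpolation=2))
a=cv2.imread("pics/topc.png");b=cv2.imread("pics/sidec.png")
a=cv2.resize(a,None,fx=.9,fy=.9);b=cv2.resize(b,None,fx=.8,fy=.8)
H=max(len(a),len(b));f=lambda i:cv2.copyMakeBorder(i,0,H-len(i),0,0,0)
o=np.hstack([f(a),f(b)]);print(o.shape);cv2.imwrite("pics/crop.png",o)
print(rot(monitor.observe()['tool_rot']).round(3))
for nm,p,z in [("greenbowl",(288,265),.03),("bowl",(284,142),.07),("vasehinge",(160,216),.065)]: print(nm,ray("top",*p,z))
E
```

```text
top (266, 208) [ 17  90 176]
top (288, 206) [ 17  88 173]
top (285, 180) [ 13 140 135]
top (284, 140) [  8 140 137]
top 855.0 [[257.6000061035156, 198.3000030517578], [292.20001220703125, 191.0], [297.5, 216.60000610351562], [263.0, 223.8000030517578]]
[[0.5817, -0.0806, 0.069], [0.601, -0.1674, 0.069], [0.5367, -0.1799, 0.069], [0.5179, -0.0944, 0.069]]
side (224, 226) [ 15 115 169]
side (245, 220) [ 15  85 210]
side (270, 262) [ 13 146 152]
side 1047.5 [[255.8000030517578, 214.1999969482422], [293.0, 210.89999389648438], [297.6000061035156, 263.1000061035156], [260.5, 266.3999938964844]]
[[0.6132, -0.105, 0.069], [0.6995, -0.102, 0.069], [0.6892, -0.2445, 0.069], [0.6111, -0.2462, 0.069]]
(450, 768, 3)
[[-0.     0.26  -0.966]
 [ 0.001 -0.966 -0.26 ]
 [-1.    -0.001  0.   ]]
greenbowl [ 0.41899033 -0.15849624  0.03      ]
bowl [ 0.73007778 -0.14800782  0.07      ]
vasehinge [0.53530559 0.16277735 0.065     ]
```

View pics/crop.png

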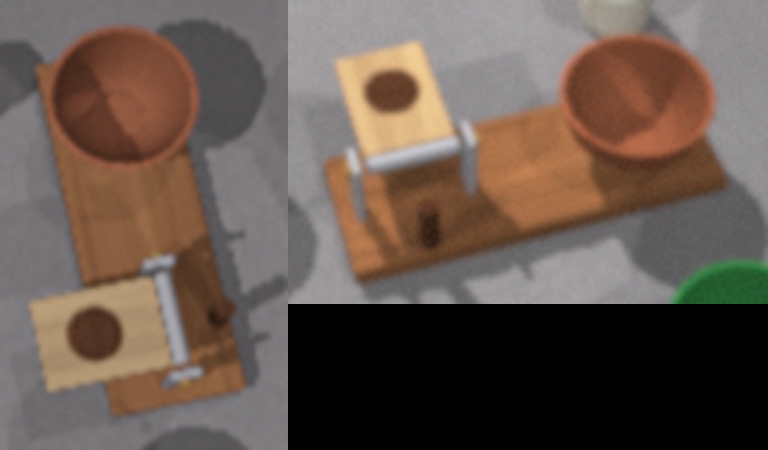

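The close crop confirms the choice. The right marker holds the terracotta bowl and its paddle shows one round inlay up. The paddle's free edge runs (258,199)–(263,223) in the top view, which casts to 65 mm long (64 expected). The hinge direction has a yaw of about 12.2°. Edge middle is about (0.550, -0.088) and the hinge about (0.570, -0.180). That predicts the bowl at (0.726, -0.146), against (0.730, -0.148) measured.

I'll move over with the jaws shutting.

Emit:
arm_command --delta_pos '[[-0.2,-0.5,-0.5],[-0.2,-0.85,-0.85],[-0.2,-0.85,-0.85],[-0.2,-0.85,-0.85],[0,-0.85,-0.85],[0,-0.85,-0.85],[0,-0.85,-0.85],[0,-0.85,-0.85],[0,-0.85,-0.85],[0,-0.5,-0.5]]' --rotation '[[0,0,0],[0,0,0],[0,0,0],[0,0,0],[0,0,0],[0,0,0],[0,0,0],[0,0,0],[0,0,0],[0,0,0]]' --gripper 1 --grip_force 20

```text
clock: 1.1
position: [0.3301, -0.3066, 0.267]
tool_rot: [-1.104, 1.565, 2.295]
force: [0.3, -2.1, -0.6]
grip_width: 0.0001
```

Emit:
arm_command --delta_pos '[[0,-0.5,-0.5],[0,-0.85,-0.9],[0,-0.85,-0.9],[0,-0.85,-0.9],[0,-0.85,-0.9],[0,-0.85,-0.9],[0,-0.85,-0.9],[0,-0.85,-0.9],[0,-0.85,-0.9],[0,-0.7,-0.7]]' --rotation '[[0,0,0],[0,0,0],[0,0,0],[0,0,0],[0,0,0],[0,0,0],[0,0,0],[0,0,0],[0,0,0],[0,0,0]]'

```text
clock: 2.1
position: [0.5171, 0.0021, 0.2666]
tool_rot: [-0.848, 1.564, 2.549]
force: [-0.5, 0.3, 0.1]
grip_width: 0.0002
```

Emit:
arm_command --delta_pos '[[0,-0.3,-0.3],[0,0,0],[0,0,0],[0,0,0],[0,0,0],[0,0,0],[0,0,0],[0,0,0],[0,0,0],[0,0,0]]' --rotation '[[0,0,0.5],[0,0,0.9],[0,0,0.9],[0,0,0.9],[0,0,0.9],[0,0,0.9],[0,0,0.9],[0,0,0.9],[0,0,0.9],[0,0,0.5]]'

```text
clock: 3.1
position: [0.5266, 0.0179, 0.2667]
tool_rot: [1.574, 0.685, -1.308]
force: [0.7, -0.1, -0.6]
grip_width: -0.0
```

```bash
cat >> h.py <<'E'
yaw=np.radians(12.2);HX=np.array([np.cos(yaw),np.sin(yaw),0]);HY=np.array([-np.sin(yaw),np.cos(yaw),0]);H0=np.array([.570,-.180,0])
def st():
    s=monitor.observe();p=np.array(s['position']);M=rot(s['tool_rot']);tip=p+.014*M[:,0]
    L=lambda q:(np.array([(q-H0)@HX,(q-H0)@HY,q[2]])*1000).round(1)
    print('t',round(s['clock'],2),'tcp',p.round(4),'F',np.array(s['force']).round(1),'q',np.array(s['qpos']).round(2))
    B=np.stack([HX,HY,[0,0,1]]);print('tool axes in hinge frame (cols)\n',(B@M).round(3));print('tip',L(tip),'upper corner',L(tip+.0145*M[:,1]))
    return B@M
E
python3 -c "
from h import *
st();print(np.array([ray('top',293.9,188.3,.076),ray('top',301.1,219.4,.076)]))"
```

```text
t 3.1 tcp [0.5266 0.0179 0.2667] F [ 0.7 -0.1 -0.6] q [-0.49  0.5  -0.17  1.94  0.92  1.32 -2.49]
tool axes in hinge frame (cols)
 [[ 0.039  0.028 -0.999]
 [-0.774 -0.632 -0.048]
 [-0.633  0.775 -0.003]]
tip [-1.000e-01  1.917e+02  2.579e+02] upper corner [  0.3 182.6 269.1]
[[ 0.60663684 -0.17112686  0.076     ]
 [ 0.52892725 -0.18760683  0.076     ]]
```

The hinge ends in the picture agree, with a midpoint of (0.568, -0.179). Joint 7 is near its limit, so I'll roll the tool 90° about its own axis. That also leaves a thinner finger section (22 mm) vertically. First I'll test the sign.

Emit:
arm_command --delta_pos '[[0,0,0],[0,0,0]]' --rotation '[[-0.6,0,0],[-0.6,0,0]]'

```text
clock: 3.3
position: [0.526, 0.0196, 0.2651]
tool_rot: [1.442, 0.682, -1.307]
force: [-0.6, -0.5, -0.1]
grip_width: 0.0
```

```bash
python3 -c "
from h import *
st()"
```

```text
t 3.3 tcp [0.526  0.0196 0.2651] F [-0.6 -0.5 -0.1] q [-0.48  0.5  -0.18  1.94  0.93  1.33 -2.37]
tool axes in hinge frame (cols)
 [[ 0.04   0.161 -0.986]
 [-0.776 -0.617 -0.132]
 [-0.63   0.77   0.1  ]]
tip [-2.000e-01  1.935e+02  2.562e+02] upper corner [  2.1 184.6 267.4]
```

Emit:
arm_command --delta_pos '[[0,0,0],[0,0,0],[0,0,0],[0,0,0],[0,0,0],[0,0,0],[0,0,0],[0,0,0],[0,0,0],[0,0,0]]' --rotation '[[-1,0,0],[-1,0,0],[-1,0,0],[-1,0,0],[-1,0,0],[-1,0,0],[-1,0,0],[-1,0,0],[-1,0,0],[-1,0,0]]'

```text
clock: 4.3
position: [0.525, 0.0199, 0.2625]
tool_rot: [0.345, 0.681, -1.31]
force: [-0.0, 0.2, -0.4]
grip_width: -0.0002
```

Emit:
arm_command --delta_pos '[[0,0,0],[0,0,0],[0,0,0],[0,0,0],[0,0,0]]' --rotation '[[-1,0,0],[-1,0,0],[-1,0,0],[-0.8,0,0],[0,0,0]]'

```text
clock: 4.8
position: [0.5246, 0.0196, 0.2615]
tool_rot: [-0.076, 0.681, -1.312]
force: [-0.3, 0.2, -0.1]
grip_width: 0.0
```

```bash
cat >> h.py <<'E'
def to(x,y,z):  # tip target, hinge frame mm -> tool-axis units
    s=monitor.observe();M=rot(s['tool_rot']);tip=np.array(s['position'])+.014*M[:,0]
    t=H0+HX*x/1e3+HY*y/1e3+np.array([0,0,z/1e3]);return (M.T@(t-tip)/.03).round(2)
E
python3 -c "
from h import *
st();print(to(0,140,100),to(0,140,30),to(0,85,28))
im=optics.grab_frame('side');cv2.imwrite('pics/s2.png',cv2.resize(im[100:300,150:400,::-1],None,fx=3,fy=3))"
```

```text
t 4.8 tcp [0.5246 0.0196 0.2615] F [-0.3  0.2 -0.1] q [-0.34  0.53 -0.37  1.93  0.98  1.4  -0.91]
tool axes in hinge frame (cols)
 [[ 0.036  0.994  0.105]
 [-0.776  0.094 -0.624]
 [-0.63  -0.059  0.774]]
tip [ -1.7 193.8 252.6] upper corner [ 12.7 195.2 251.8]
[ 4.6   0.19 -2.81] [ 6.07  0.32 -4.62] [ 7.53  0.16 -3.53]
```

View pics/s2.png

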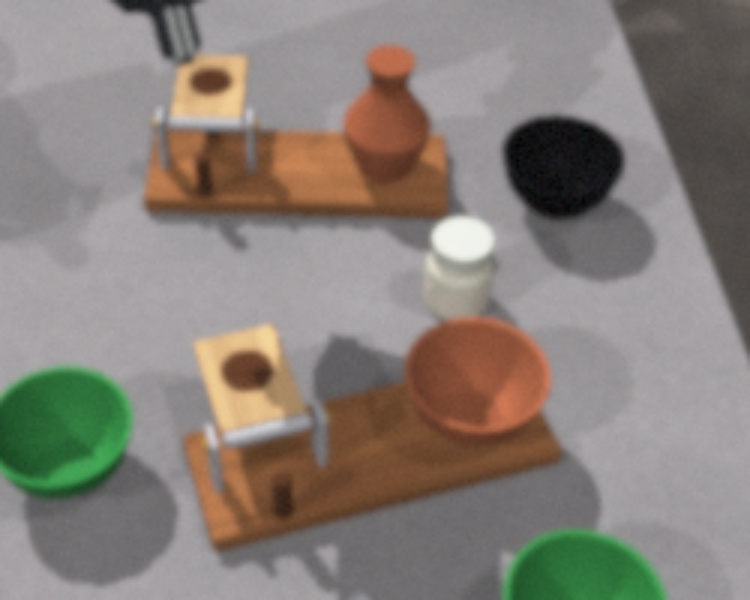

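The fingertip appears at crop (178,60), which is full-frame (209,120), above and well to the left of the bowl's paddle. The paddle still lies flat at crop (248,380). I'm lowering beside the free edge now.

Emit:
arm_command --delta_pos '[[0.4,0.02,-0.3],[0.78,0.04,-0.6],[0.78,0.04,-0.6],[0.78,0.04,-0.6],[0.78,0.04,-0.6],[0.78,0.04,-0.6],[0.78,0.04,-0.6],[0.5,0.04,-0.4],[0.3,0,-0.2],[0,0,0]]' --rotation '[[0,0,0],[0,0,0],[0,0,0],[0,0,0],[0,0,0],[0,0,0],[0,0,0],[0,0,0],[0,0,0],[0,0,0]]'

```text
clock: 5.85
position: [0.5362, -0.0337, 0.0302]
tool_rot: [-0.054, 0.684, -1.315]
force: [0.1, -0.2, 0.4]
grip_width: 0.0003
```

```bash
python3 -c "
from h import *
st();print(to(0,140,30),to(0,85,28))
s=monitor.observe();M=rot(s['tool_rot']);tip=np.array(s['position'])+.014*M[:,0]
o=[]
for n in('top','side'):
    im=optics.grab_frame(n);u=proj(n,tip);print(n,u)
    x0,y0=(220,150) if n=='top' else (190,180)
    c=cv2.resize(im[y0:y0+100,x0:x0+100,::-1],None,fx=4,fy=4);print(n,(u-[x0,y0])*4);o.append(c)
cv2.imwrite('pics/c3.png',np.hstack(o))"
```

```text
t 5.85 tcp [ 0.5362 -0.0337  0.0302] F [ 0.1 -0.2  0.4] q [-0.32  0.93 -0.26  1.99  1.27  1.15 -1.32]
tool axes in hinge frame (cols)
 [[ 0.034  0.996  0.082]
 [-0.774  0.077 -0.628]
 [-0.632 -0.042  0.774]]
tip [ -1.6 139.3  21.4] upper corner [ 12.8 140.4  20.8]
[-0.2   0.04  0.21] [ 1.26 -0.1   1.31]
top [243.40489762 217.36223391]
top [ 93.61959047 269.44893565]
side [223.52242494 209.56039543]
side [134.08969977 118.24158172]
```

View pics/c3.png

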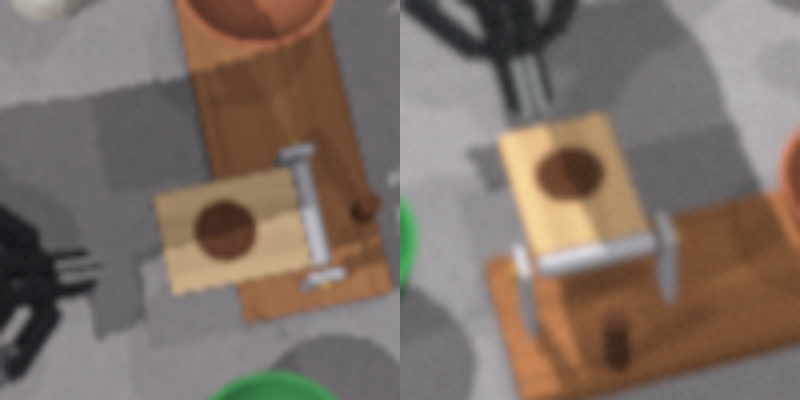

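The top crop shows the fingertip at (100,270), within 2 mm of the predicted (94,269). It sits left of the paddle's edge at (165,243), in line with its middle, and nothing has been touched. Next I slide in below the edge.

Emit:
arm_command --delta_pos '[[0.25,0,0.3],[0.35,-0.03,0.35],[0.35,-0.03,0.33],[0.3,-0.03,0.27],[0.15,0,0.1],[0,0,0]]' --rotation '[[0,0,0],[0,0,0],[0,0,0],[0,0,0],[0,0,0],[0,0,0]]'

```text
clock: 6.55
position: [0.5538, -0.0953, 0.0409]
tool_rot: [-0.044, 0.684, -1.309]
force: [0.1, 1.3, -0.5]
grip_width: -0.0004
```

```bash
cat > p.py <<'E'
from h import *
# arc plan: underside contact radius; print tool-unit deltas between waypoints
M=st()
s=monitor.observe();W=rot(s['tool_rot']);tip=np.array(s['position'])+.014*W[:,0]
c=np.array([(tip-H0)@HX,(tip-H0)@HY,tip[2]*1000/1000])*[1000,1000,1000]
import sys
for a in sys.argv[1:]:
    w=np.array(eval(a),float);print(w,(M.T@(w-c)/30).round(2));c=w
E
python3 p.py "(0,84,50)" "(0,80,80)" "(0,65,120)" "(0,40,135)" "(0,10,140)" "(0,-15,138)" "(0,-35,130)"
```

```text
t 6.55 tcp [ 0.5538 -0.0953  0.0409] F [ 0.1  1.3 -0.5] q [-0.23  0.9  -0.22  2.01  1.35  1.09 -1.28]
tool axes in hinge frame (cols)
 [[ 0.037  0.996  0.075]
 [-0.774  0.076 -0.628]
 [-0.632 -0.034  0.774]]
tip [ 2.6 75.4 32. ] upper corner [17.  76.5 31.5]
[ 0. 84. 50.] [-0.6  -0.09  0.28]
[ 0. 80. 80.] [-0.53 -0.04  0.86]
[  0.  65. 120.] [-0.46 -0.08  1.35]
[  0.  40. 135.] [ 0.33 -0.08  0.91]
[  0.  10. 140.] [ 0.67 -0.08  0.76]
[  0. -15. 138.] [ 0.69 -0.06  0.47]
[  0. -35. 130.] [ 0.68 -0.04  0.21]
```

Now the slow lift along the arc, following the edge (tip waypoints (82,52), (74,90), (58,111), (36,125), (11,131), (-15,128), (-33,120)).

```bash
python3 p.py "(0,82,52)" "(0,74,90)" "(0,58,111)" "(0,36,125)" "(0,11,131)" "(0,-15,128)" "(0,-33,120)"|tail -7
```

```text
[ 0. 82. 52.] [-0.59 -0.09  0.37]
[ 0. 74. 90.] [-0.59 -0.06  1.15]
[  0.  58. 111.] [-0.03 -0.06  0.88]
[  0.  36. 125.] [ 0.27 -0.07  0.82]
[  0.  11. 131.] [ 0.52 -0.07  0.68]
[  0. -15. 128.] [ 0.73 -0.06  0.47]
[  0. -33. 120.] [ 0.63 -0.04  0.17]
```

Emit:
arm_command --delta_pos '[[-0.14,-0.02,0.1],[-0.14,-0.02,0.1],[-0.14,-0.02,0.1],[-0.14,-0.02,0.1],[-0.1,0,0.19],[-0.1,0,0.19],[-0.1,0,0.19]]' --rotation '[[0,0,0],[0,0,0],[0,0,0],[0,0,0],[0,0,0],[0,0,0],[0,0,0]]'

```text
clock: 7.25
position: [0.552, -0.0916, 0.0824]
tool_rot: [-0.045, 0.685, -1.307]
force: [0.6, -0.4, -0.8]
grip_width: -0.0001
```

```bash
python3 p.py "(0,74,90)" "(0,58,111)" "(0,36,125)"
python3 -c "
from h import *
im=optics.grab_frame('side');cv2.imwrite('pics/s4.png',cv2.resize(im[150:300,170:340,::-1],None,fx=3,fy=3))"
```

```text
t 7.25 tcp [ 0.552  -0.0916  0.0824] F [ 0.6 -0.4 -0.8] q [-0.23  0.82 -0.23  2.03  1.3   1.11 -1.21]
tool axes in hinge frame (cols)
 [[ 0.039  0.996  0.077]
 [-0.773  0.079 -0.629]
 [-0.633 -0.035  0.773]]
tip [ 1.6 79.3 73.5] upper corner [16.1 80.5 73. ]
[ 0. 74. 90.] [-0.21 -0.09  0.53]
[  0.  58. 111.] [-0.03 -0.07  0.88]
[  0.  36. 125.] [ 0.27 -0.07  0.82]
```

View pics/s4.png

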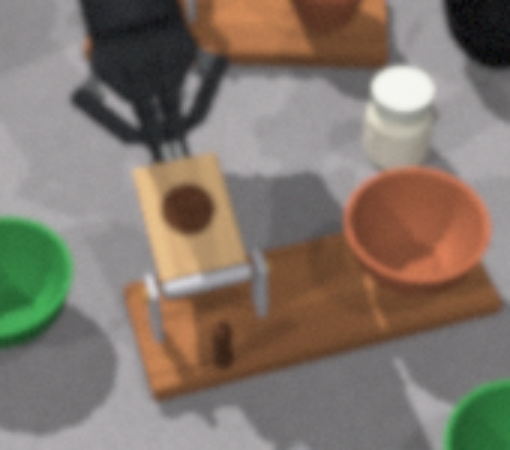

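The paddle's edge, at (175,160) in the crop, rests on the fingers and has risen a little. The forces are small, so I'll continue.

Emit:
arm_command --delta_pos '[[-0.07,-0.03,0.18],[-0.07,-0.03,0.18],[-0.07,-0.03,0.17],[0,-0.02,0.18],[0,-0.02,0.18],[0,-0.01,0.18],[0,-0.01,0.18],[0,0,0.16]]' --rotation '[[0,0,0],[0,0,0],[0,0,0],[0,0,0],[0,0,0],[0,0,0],[0,0,0],[0,0,0]]'

```text
clock: 8.1
position: [0.5556, -0.116, 0.1234]
tool_rot: [-0.044, 0.685, -1.307]
force: [0.0, 0.5, -0.4]
grip_width: -0.0002
```

```bash
python3 p.py "(0,36,125)" "(0,11,131)" "(0,-15,128)" "(0,-33,120)"
python3 -c "
from h import *
im=optics.grab_frame('side');cv2.imwrite('pics/s5.png',cv2.resize(im[150:300,170:340,::-1],None,fx=3,fy=3))"
```

```text
t 8.1 tcp [ 0.5556 -0.116   0.1234] F [ 0.   0.5 -0.4] q [-0.18  0.73 -0.23  2.04  1.28  1.11 -1.12]
tool axes in hinge frame (cols)
 [[ 0.039  0.996  0.076]
 [-0.774  0.078 -0.629]
 [-0.632 -0.034  0.774]]
tip [ -0.   54.7 114.5] upper corner [ 14.4  55.9 114. ]
[  0.  36. 125.] [ 0.26 -0.06  0.66]
[  0.  11. 131.] [ 0.52 -0.07  0.68]
[  0. -15. 128.] [ 0.73 -0.06  0.47]
[  0. -33. 120.] [ 0.63 -0.04  0.17]
```

View pics/s5.png

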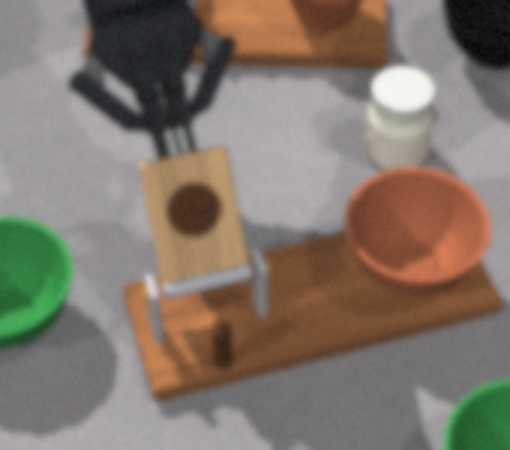

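The paddle is now at roughly 45–50°, with the free edge at (185,155) in the crop and the fingers behind it. I'll go on past upright.

Emit:
arm_command --delta_pos '[[0.07,-0.02,0.17],[0.07,-0.02,0.17],[0.07,-0.02,0.17],[0.07,0,0.16],[0.11,-0.02,0.14],[0.11,-0.02,0.14],[0.11,-0.02,0.14],[0.11,0,0.14],[0.11,0,0.13]]' --rotation '[[0,0,0],[0,0,0],[0,0,0],[0,0,0],[0,0,0],[0,0,0],[0,0,0],[0,0,0],[0,0,0]]'

```text
clock: 9.05
position: [0.5666, -0.1643, 0.1411]
tool_rot: [-0.044, 0.684, -1.308]
force: [0.2, 0.5, 0.2]
grip_width: 0.0001
```

```bash
python3 p.py "(0,-15,128)" "(0,-33,120)" "(0,-42,112)"
```

```text
t 9.05 tcp [ 0.5666 -0.1643  0.1411] F [0.2 0.5 0.2] q [-0.11  0.7  -0.2   2.04  1.33  1.06 -1.04]
tool axes in hinge frame (cols)
 [[ 0.039  0.996  0.076]
 [-0.774  0.078 -0.629]
 [-0.632 -0.034  0.774]]
tip [  0.5   5.2 132.2] upper corner [ 14.9   6.4 131.7]
[  0. -15. 128.] [ 0.61 -0.06  0.31]
[  0. -33. 120.] [ 0.63 -0.04  0.17]
[  0. -42. 112.] [ 0.4  -0.01 -0.02]
```

Emit:
arm_command --delta_pos '[[0.12,-0.01,0.06],[0.12,-0.01,0.06],[0.12,-0.01,0.06],[0.12,-0.01,0.06],[0.12,-0.01,0.06],[0.13,0,0.03],[0.13,0,0.03],[0.13,0,0.03],[0.13,0,0.03],[0.1,0,0.03]]' --rotation '[[0,0,0],[0,0,0],[0,0,0],[0,0,0],[0,0,0],[0,0,0],[0,0,0],[0,0,0],[0,0,0],[0,0,0]]'

```text
clock: 10.05
position: [0.576, -0.2037, 0.1271]
tool_rot: [-0.045, 0.684, -1.308]
force: [-0.7, -0.5, -0.5]
grip_width: -0.0002
```

```bash
python3 p.py "(0,-42,112)"
python3 -c "
from h import *
im=optics.grab_frame('side');cv2.imwrite('pics/s6.png',cv2.resize(im[150:300,170:340,::-1],None,fx=3,fy=3))"
```

```text
t 10.05 tcp [ 0.576  -0.2037  0.1271] F [-0.7 -0.5 -0.5] q [-0.05  0.73 -0.16  2.02  1.39  1.01 -1.05]
tool axes in hinge frame (cols)
 [[ 0.039  0.996  0.076]
 [-0.774  0.078 -0.629]
 [-0.632 -0.035  0.774]]
tip [  1.4 -35.2 118.3] upper corner [ 15.8 -34.1 117.8]
[  0. -42. 112.] [ 0.31 -0.06 -0.02]
```

View pics/s6.png

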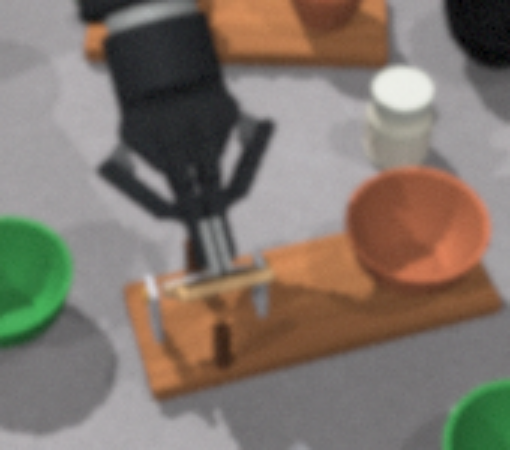

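The paddle is well past upright and leaning right, edge-on to the camera at crop (225,285). I'll draw the finger back along its own axis and let the paddle sink.

Emit:
arm_command --delta_pos '[[-0.2,0,0],[-0.4,0,0.1],[-0.7,0,0.2],[-0.8,0,0.3],[-0.8,0,0.3],[-0.8,0,0.3],[-0.8,0,0.3],[-0.6,0,0.2],[-0.3,0,0],[0,0,0]]' --rotation '[[0,0,0],[0,0,0],[0,0,0],[0,0,0],[0,0,0],[0,0,0],[0,0,0],[0,0,0],[0,0,0],[0,0,0]]'

```text
clock: 11.1
position: [0.551, -0.103, 0.2798]
tool_rot: [-0.043, 0.688, -1.302]
force: [0.1, 0.2, -0.1]
grip_width: -0.0004
```

Emit:
arm_command --delta_pos '[[0,0,0],[0,0,0],[0,0,0],[0,0,0],[0,0,0],[0,0,0],[0,0,0],[0,0,0],[0,0,0],[0,0,0]]' --rotation '[[0,0,0],[0,0,0],[0,0,0],[0,0,0],[0,0,0],[0,0,0],[0,0,0],[0,0,0],[0,0,0],[0,0,0]]'

```text
clock: 12.1
position: [0.55, -0.1048, 0.277]
tool_rot: [-0.049, 0.688, -1.307]
force: [0.4, -0.7, -0.5]
grip_width: -0.0001
```

Emit:
arm_command --delta_pos '[[0,0,0],[0,0,0],[0,0,0],[0,0,0],[0,0,0],[0,0,0],[0,0,0],[0,0,0],[0,0,0],[0,0,0]]' --rotation '[[0,0,0],[0,0,0],[0,0,0],[0,0,0],[0,0,0],[0,0,0],[0,0,0],[0,0,0],[0,0,0],[0,0,0]]'

```text
clock: 13.1
position: [0.5501, -0.1048, 0.2771]
tool_rot: [-0.049, 0.688, -1.307]
force: [0.1, 1.0, -0.1]
grip_width: -0.0
```

Emit:
arm_command --delta_pos '[[0,0,0],[0,0,0],[0,0,0],[0,0,0],[0,0,0],[0,0,0],[0,0,0],[0,0,0],[0,0,0],[0,0,0]]' --rotation '[[0,0,0],[0,0,0],[0,0,0],[0,0,0],[0,0,0],[0,0,0],[0,0,0],[0,0,0],[0,0,0],[0,0,0]]'

```text
clock: 14.1
position: [0.5501, -0.1048, 0.2771]
tool_rot: [-0.048, 0.688, -1.307]
force: [-0.7, -0.3, 0.4]
grip_width: 0.0
```

```bash
python3 -c "
from h import *
st()
a=[]
for n in('side','top'):
    im=optics.grab_frame(n)[:,:,::-1]
    a.append(cv2.resize(im[90:330,150:410] if n=='side' else im[80:320,100:360],None,fx=1.5,fy=1.5))
cv2.imwrite('pics/end.png',np.hstack(a))"
```

```text
t 14.1 tcp [ 0.5501 -0.1048  0.2771] F [-0.7 -0.3  0.4] q [-0.17  0.46 -0.27  1.98  1.08  1.23 -0.78]
tool axes in hinge frame (cols)
 [[ 0.039  0.996  0.081]
 [-0.771  0.081 -0.631]
 [-0.635 -0.037  0.772]]
tip [ -3.   67.  268.2] upper corner [ 11.4  68.1 267.6]
```

View pics/end.png

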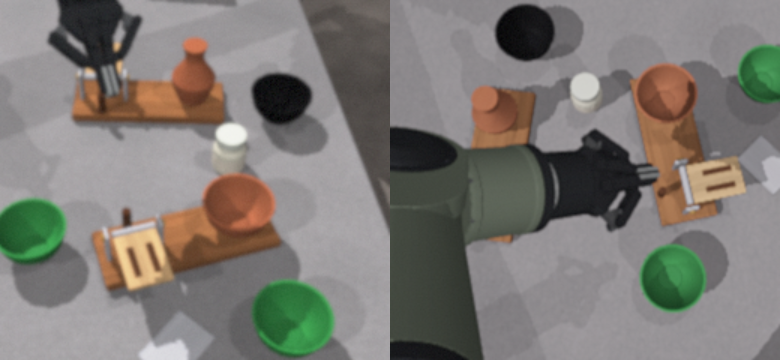

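The paddle lies to the right with the two bars up, at (140,255) in the left half and (715,178) in the right. The pots and jar are in place and the gripper is clear. One numeric flatness check, and a check on whether the vase's paddle moved, then I hand in.

```bash
python3 - <<'E'
from h import *
im=np.ascontiguousarray(optics.grab_frame('top')[:,:,::-1]);hsv=cv2.cvtColor(im,cv2.COLOR_BGR2HSV)
m=cv2.inRange(hsv,(8,50,140),(25,150,255));m[:, :285]=0;m[:,345:]=0;m[:170]=0;m[235:]=0
k=max(cv2.findContours(m,0,2)[0],key=cv2.contourArea);b=cv2.boxPoints(cv2.minAreaRect(k))
for u,v in b:
    q=ray('top',u,v,.069)-H0;print((np.array([q@HX,q@HY])*1000).round(1))
s0=cv2.imread('pics/side0.png');s1=optics.grab_frame('side')[:,:,::-1]
d=cv2.absdiff(s0,s1).max(2)
for n,(x0,y0,x1,y1) in dict(vase=(265,115,297,155),jar=(290,172,318,207),bowl=(284,205,334,246),vboard=(200,145,262,172),vpaddle=(206,118,236,142)).items(): print(n,np.median(d[y0:y1,x0:x1]))
bot.job_done()
E
```

```text
[34.6 -5.9]
[ 36.9 -96.7]
[-31.2 -94.8]
[-33.2  -5.4]
vase 15.0
jar 9.0
bowl 11.0
vboard 10.0
vpaddle 97.0
the job is handed in; nothing more can be done
```

The bowl's paddle now lies flat to the right of its hinge with the two-bar face up. I raised it with the shut fingertips under its free edge, followed its arc slowly to well past upright, then withdrew and let it sink. The job was handed in at about 14 s.

- **Flatness:** the last top view puts the paddle's free edge 95–97 mm to the right of the hinge (95 expected for flat). The gripper was about 0.27 m up and clear, with force readings at noise level.
- **Forces:** wrist force readings during the push stayed at about 1 N, so nothing was forced.
- **Vase's marker:** the gripper partly hid the vase's paddle in the last side view, so its image-difference check (97, against 9–15 for the other patches) was not usable. The visible part still lay to the left, and the tool's planned path stayed well clear of it.
- **Other items:** the vase, jar and bowl look unmoved, with only noise-level differences in the side view. The spatula, which the arm passed only high above, was seen only in part at the end and was not measured.

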